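Confirm a thread order on the pick stands

TASK

Three threads for an order have been checked at their pick stands; confirm them in the order of the slip: with the fingertips lightly press the yellow key in front of the red reel fully down, then the key in front of the blue reel, then the key in front of the white reel (a pressed key stays down). Do not press the key in front of the white snap jar. The reels, the jar and the stamp, marker and tape measure near by stay where they stand: do not lift or shift them.

Things in the scene. Friction and masses are not known exactly. Their poses are not given: they have to be found in the camera images.
- stand_red: Fixed grey pick stand that carries the red thread reel: low slab 120 mm (its x) x 62 mm (its y), deck 16 mm above the table. Origin: centre of its underside; its x points from the key towards the item, z up. Key axis at x = -36 mm, item at x = +34 mm.
- key_red_top (a point): Centre of the flat top of the round yellow key (27 mm across) in front of the red thread reel. The four keys look alike. The top is 30 mm above the table when up, 20 mm when fully down; a 2 mm high collar of 34 mm diameter stands round the key on the deck.
- key_red (a joint): Travel of the key in front of the red thread reel, m: 0 is up, grows as it is pressed straight down, 0.010 is fully down on a hard stop. It moves against a steady 2.5 N, has no spring and stays where it is left.
- reel_red: The red thread reel, 29 mm across, 46 mm tall, loose, standing upright on its stand's deck inside a 4 mm high rim (39 mm inside diameter), on a round red patch. Origin: centre of its underside, z up.
- stand_blue: Fixed grey pick stand that carries the blue thread reel: low slab 120 mm (its x) x 62 mm (its y), deck 16 mm above the table. Origin: centre of its underside; its x points from the key towards the item, z up. Key axis at x = -36 mm, item at x = +34 mm.
- key_blue_top (a point): Centre of the flat top of the round yellow key (27 mm across) in front of the blue thread reel. The four keys look alike. The top is 30 mm above the table when up, 20 mm when fully down; a 2 mm high collar of 34 mm diameter stands round the key on the deck.
- key_blue (a joint): Travel of the key in front of the blue thread reel, m: 0 is up, grows as it is pressed straight down, 0.010 is fully down on a hard stop. It moves against a steady 2.5 N, has no spring and stays where it is left.
- reel_blue: The blue thread reel, 29 mm across, 40 mm tall, loose, standing upright on its stand's deck inside a 4 mm high rim (39 mm inside diameter), on a round blue patch. Origin: centre of its underside, z up.
- stand_white: Fixed grey pick stand that carries the white thread reel: low slab 120 mm (its x) x 62 mm (its y), deck 16 mm above the table. Origin: centre of its underside; its x points from the key towards the item, z up. Key axis at x = -36 mm, item at x = +34 mm.
- key_white_top (a point): Centre of the flat top of the round yellow key (27 mm across) in front of the white thread reel. The four keys look alike. The top is 30 mm above the table when up, 20 mm when fully down; a 2 mm high collar of 34 mm diameter stands round the key on the deck.
- key_white (a joint): Travel of the key in front of the white thread reel, m: 0 is up, grows as it is pressed straight down, 0.010 is fully down on a hard stop. It moves against a steady 2.5 N, has no spring and stays where it is left.
- reel_white: The white thread reel, 29 mm across, 52 mm tall, loose, standing upright on its stand's deck inside a 4 mm high rim (39 mm inside diameter), on a round white patch. Origin: centre of its underside, z up.
- stand_jar: Fixed grey pick stand that carries the white snap jar: low slab 120 mm (its x) x 62 mm (its y), deck 16 mm above the table. Origin: centre of its underside; its x points from the key towards the item, z up. Key axis at x = -36 mm, item at x = +34 mm.
- key_jar_top (a point): Centre of the flat top of the round yellow key (27 mm across) in front of the white snap jar. The four keys look alike. The top is 30 mm above the table when up, 20 mm when fully down; a 2 mm high collar of 34 mm diameter stands round the key on the deck.
- key_jar (a joint): Travel of the key in front of the white snap jar, m: 0 is up, grows as it is pressed straight down, 0.010 is fully down on a hard stop. It moves against a steady 2.5 N, has no spring and stays where it is left.
- jar_white: The white snap jar, 34 mm across, 44 mm tall, white lid, loose, standing upright on its stand's deck inside a 4 mm high rim (39 mm inside diameter), on a round cork patch. Origin: centre of its underside, z up.
- stamp: Bystander: wooden hand stamp with black knob, 28 x 44 x 55 mm, loose, upright on the table. Origin: centre of its underside.
- marker: Bystander: black felt marker lying on the table along its own y, 14 x 132 x 16 mm, loose. Origin: centre of its underside.
- tape: Bystander: round yellow tape measure, 52 x 69 x 20 mm, loose on the table. Origin: centre of its underside.
- press_grip (a point): Obstacle: middle of the red grip of the fixed green hand press's lever, not to be used. The grip is 59 mm (x) x 26 mm (y) x 91 mm (z), from 334 to 425 mm above the table, and leans out over the table towards the robot: keep the wrist clear when passing from side to side. The press itself stands behind it, 235 mm high without the lever.

How it is judged:
By the outcome, as a careful person would: the job done as asked, in the order asked, and still so for the second after the job is handed in, with the robot touching nothing.
It also fails if it takes over 56 s, if anything falls off the work surface, if the arm or the gripper's body presses on something with over 40 N, if the wrist force passes 120 N, or if a joint passes its speed limit or range.

ROBOT

A 6-joint arm with a two-finger parallel gripper is mounted at the origin on a cart in front of the work surface, level with it; the furniture and walls round the work are solid. World frame = base frame: x ahead of the robot, y to its left, z up, the work surface at z = 0. Lengths are in m, angles in rad, forces in N, time in s.
With the tool pointing down it reaches from about 0.25 to 0.775 m from the base axis. Payload 4 kg.
Tool frame: the origin (TCP) lies at the centre of the arm's flange, where the gripper is bolted on; the fingertips stand 173 mm ahead of it and the grasp point (between the pads) lies 155 mm ahead of it; z points along the fingers, y is the line along which they close (so a half turn about z gives the same grasp; the last joint's range is limited). The gripper opens to 85 mm and grips with 20 to 120 N. Pads are 22 mm wide; open, the fingers measure 114 mm over their backs; the gripper's body (76 mm by 85 mm) begins 54 mm behind the grasp point. The pads swing forward as they close: fully open they stand 13 mm farther back than shut.
Start: joints at [-1.39, 0.087, 1.371, -0, 1.684, -0.103], TCP at [0.154, -0.528, 0.405] pointing down, gripper open.
Joint ranges: [-3.1, 3.1], [-0.76, 2.03], [0.27, 2.55], [-1.08, 4.22], [0.17, 2.65], [-2.57, 2.57]. Speed limits (rad/s): [2.79, 2.79, 3.14, 3.14, 3.14, 3.14].

INTERFACE

Orientations are given as a unit quaternion [x, y, z, w].
In Python, from cell import r gives the robot as it stands.
- The arm moves only by the tool drive_tool, never from a script. Its argument "deltas" is a list of rows, each an object with "translation": the shift along the tool's x, y, z as a fraction of full scale, a list of three; "twist": the turn, a rotation vector about the tool's x, y, z as a fraction of full scale, a list of three; "gripper": the gripper's target within -1 to 1 (shut at 1, half-way at 0, fully open at -1). A call has 1 to 10 rows; each row is the pose to reach, as a shift and turn from the pose commanded when the call began, along the tool's axes at that moment, turning the shorter way round; what a row does not reach only later rows make up. Full scale, the value 1, is 0.6 m for a shift and 2 pi rad for a turn. A row lasts 1/10 s, in which the tool goes at most 50 mm and 8.59 degrees, less where a joint would pass 70% of its speed; a pose out of reach is approached as far as the arm can. A call with a number of a shift or a turn outside -1 to 1 is refused whole. A call with a gripper value outside its range is refused whole. The fingers move at their own pace and stop on an object; "force" is the grip in N (left out, the last holds). Time passes only in rows, so rows that repeat a pose let the fingers close. It gives the time, the measured TCP pose, the force, the opening and the grip force at its end, in the units of the state.
- r.get_obs(): the state, without advancing time (a new reading comes with each control period).
- r.snapshot(name): name is "side" or "top" or "wrist"; returns a dict with "img" (384x512x3 uint8, blue, green, red), "fx", "fy", "cx", "cy" (pixels), "camera_from_world" (4x4, takes a point from world to camera coordinates); the wrist camera has in their place "T_tool_cam" (4x4, takes a point from camera to tool coordinates, whose origin is the TCP and whose axes are the flange's). Camera axes: x right, y down, z forward; pixel columns grow to the right and rows downward; lengths in m; the calibration is good to about 2 mm. A picture is of the moment at which its call begins: read the wrist's pose just before it. There is no depth.
- r.finish_job(): hands the job in; it is judged then, once.
The state is a dict: "time": time; "qpos": joint angles; "dq": joint speeds; "tau": joint torques, N m; "tool_pos": TCP position; "ee_rot": TCP orientation; "contact_force": force on the tool from outside, world axes, zero at the start; "torque": the same for the moment, N m; "grip_width": finger opening in m; "finger_force": force on a finger pad.
Only numpy, scipy, OpenCV 4.12 (cv2) and the standard library are available. Lean on these libraries where they do the work, as an engineer would, in place of code of your own. Each camera call takes 0.05 s, during which the arm holds its last target. There are 200 camera calls.

## Working session

There is one attempt and no reset: what is moved stays moved. The work goes in short steps, Python scripts to look and compute and a tool call to move; the robot and the scene stay as the last step left them, time stands still between calls to the robot, and variables do not carry over. Pictures are saved under pics/ and viewed, at most 10 in all, crops included, and the job is handed in when it is done.

Besides the shell and the picture viewer there is one more tool, called after ">>>" as a command line: name --argument value ..., lists and objects as JSON in quotes. drive_tool: Moves the arm, as the interface text tells. Its arguments: {"type":"object","properties":{"deltas":{"type":"array","items":{"type":"object","properties":{"translation":{"type":"array","items":{"type":"number","minimum":-1,"maximum":1}},"twist":{"type":"array","items":{"type":"number","minimum":-1,"maximum":1}},"gripper":{"type":"number"}}}},"force":{"type":"number"}},"required":["deltas"]}

```bash
mkdir -p pics
cat > h.py <<'E'
import numpy as np, cv2, json
from cell import r
def save(n,f):
    s=r.snapshot(n); cv2.imwrite(f,s["img"]); return s
def ray(s,u,v,z):
    T=np.array(s["camera_from_world"]); R=T[:3,:3]; c=-R.T@T[:3,3]
    d=R.T@np.array([(u-s["cx"])/s["fx"],(v-s["cy"])/s["fy"],1]); return c+d*(z-c[2])/d[2]
E
python3 - <<'E'
from h import *
o=r.get_obs(); print(o["time"],o["tool_pos"],o["ee_rot"],o["contact_force"],o["grip_width"])
import pickle
S={n:save(n,f"pics/{n}0.png") for n in("top","side")}
pickle.dump(S,open("s0.pkl","wb"))
for n in S: T=np.array(S[n]["camera_from_world"]);print(n,S[n]["fx"],-T[:3,:3].T@T[:3,3])
a=np.hstack([S["top"]["img"],S["side"]["img"]]); cv2.imwrite("pics/both.png",cv2.resize(a,(800,300)))
for n in S:
    h=cv2.cvtColor(S[n]["img"],cv2.COLOR_BGR2HSV); m=cv2.inRange(h,(20,120,100),(35,255,255))
    k,l,st,c=cv2.connectedComponentsWithStats(m)
    for i in range(1,k):
        if st[i,4]>25: print(n,c[i].round(1),st[i],ray(S[n],*c[i],.03).round(4))
E
```

```text
0.0 [ 0.1539727  -0.52790307  0.40349804] [ 9.89948902e-01  1.41420882e-01 -4.55276095e-05 -1.14139535e-03] [ 0.16421296  0.64679571 -0.05721391] 0.0850958859488463
top 438.1152643143628 [ 0.34065011 -0.11365774  1.40338873]
side 402.7823359864322 [ 0.4977421  -0.93290047  0.56159435]
top [459.5 105.6] [457 101   6  10  36] [ 0.7911 -0.7995  0.03  ]
top [459.2 118.6] [457 115   6  10  33] [ 0.7474 -0.7975  0.03  ]
top [472.9 134.2] [470 129   8  10  60] [ 0.6969 -0.841   0.03  ]
top [188.6 153.4] [181 146  17  16 196] [0.6045 0.0739 0.03  ]
top [186.6 210. ] [183 206   8   9  58] [0.4247 0.0723 0.03  ]
top [220.5 212.7] [217 209   8   8  55] [ 0.4195 -0.0341  0.03  ]
top [274.8 221.1] [271 217   9   9  60] [ 0.398  -0.2047  0.03  ]
top [312.9 222.8] [309 219   9   9  60] [ 0.3959 -0.3244  0.03  ]
side [225.1 230.8] [221 227   9   8  62] [0.4241 0.0621 0.03  ]
side [288.8 235.7] [281 229  18  14 168] [0.5998 0.0384 0.03  ]
side [220.3 250.3] [216 246  10   9  74] [ 0.4188 -0.0429  0.03  ]
side [204.2 291.2] [199 286  12  12 118] [ 0.3973 -0.2137  0.03  ]
side [196.  329.7] [190 323  13  15 162] [ 0.3955 -0.332   0.03  ]
side [364.6 367.2] [362 364   6   7  28] [ 0.6912 -0.418   0.03  ]
```

View pics/top0.png

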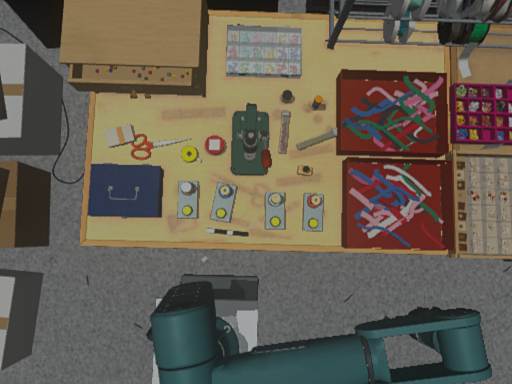

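View pics/side0.png

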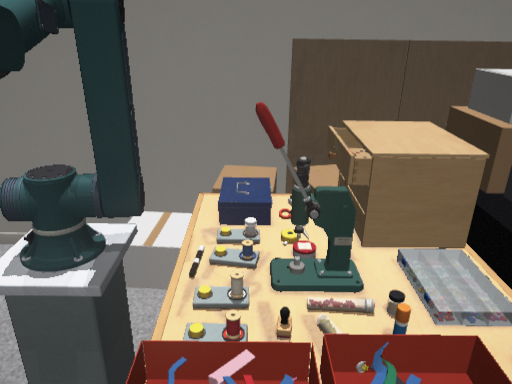

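The top view shows four keys, at (187,210), (220,213), (275,221) and (313,223). I need a zoom to tell the white reel from the jar.

Run:
```python
import cv2,numpy as np
t=cv2.imread("pics/top0.png")[170:245,165:335]; s=cv2.imread("pics/side0.png")[205:345,180:270]
t=cv2.resize(t,None,fx=2.6,fy=2.6,interpolation=cv2.INTER_CUBIC); s=cv2.resize(s,None,fx=3.9,fy=3.9,interpolation=cv2.INTER_CUBIC)
H=max(t.shape[0],s.shape[0]); c=np.zeros((H,t.shape[1]+s.shape[1],3),np.uint8); c[:t.shape[0],:t.shape[1]]=t; c[:s.shape[0],t.shape[1]:]=s
print(c.shape); cv2.imwrite("pics/zoom.png",c)
```

```text
(546, 793, 3)
```

View pics/zoom.png

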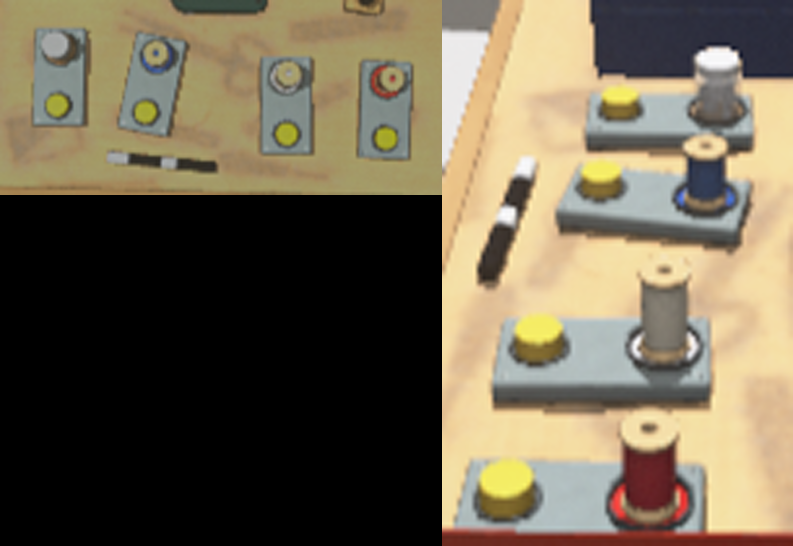

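Jar stand is the far left (y≈0.07), and blue, white and red reels follow at y≈-0.034, -0.205 and -0.324. I'm moving above the red key, fingers shut.

>>> drive_tool --deltas '[{"translation": [0.48, -0.21, 0.1], "twist": [0, 0, 0], "gripper": 1}, {"translation": [0.48, -0.21, 0.1], "gripper": 1}, {"translation": [0.48, -0.21, 0.1], "gripper": 1}, {"translation": [0.48, -0.21, 0.1], "gripper": 1}, {"translation": [0.48, -0.21, 0.1], "gripper": 1}, {"translation": [0.48, -0.21, 0.1], "gripper": 1}, {"translation": [0.48, -0.21, 0.1], "gripper": 1}, {"translation": [0.48, -0.21, 0.1], "gripper": 1}, {"translation": [0.48, -0.21, 0.1], "gripper": 1}, {"translation": [0.48, -0.21, 0.1], "gripper": 1}]'

```text
invalid input
```

```bash
cat >> h.py <<'E'
from scipy.spatial.transform import Rotation as Rot
def wray(s,o,u,v,z):
    R=Rot.from_quat(o["ee_rot"]).as_matrix(); T=np.array(s["T_tool_cam"])
    c=R@T[:3,3]+o["tool_pos"]; d=R@T[:3,:3]@np.array([(u-s["cx"])/s["fx"],(v-s["cy"])/s["fy"],1]); return c+d*(z-c[2])/d[2], c, d/np.linalg.norm(d)
def keys(s,o):
    h=cv2.cvtColor(s["img"],cv2.COLOR_BGR2HSV); m=cv2.inRange(h,(22,130,90),(34,255,255))
    k,l,st,c=cv2.connectedComponentsWithStats(m)
    for i in range(1,k):
        if st[i,4]>150: print(c[i].round(1),st[i],wray(s,o,*c[i],.03)[0].round(4))
def togo(o,p):
    R=Rot.from_quat(o["ee_rot"]).as_matrix(); return (R.T@(np.array(p)-o["tool_pos"])/.6).round(4)
E
python3 - <<'E'
from h import *
o=r.get_obs(); s=save("wrist","pics/w1.png"); print(o["time"],o["tool_pos"],o["ee_rot"],o["contact_force"],o["grip_width"]); print(np.array(s["T_tool_cam"]).round(3)); keys(s,o)
E
```

```text
0.1 [ 0.15397488 -0.52789619  0.40361981] [ 9.89947685e-01  1.41430255e-01 -3.50983431e-05 -1.03053930e-03] [ 0.42816556  0.39378771 -0.65358727] 0.0852887866866848
[[ 0.    -0.959 -0.283  0.071]
 [ 1.    -0.     0.001  0.   ]
 [-0.001 -0.283  0.959  0.032]
 [ 0.     0.     0.     1.   ]]
```

View pics/w1.png

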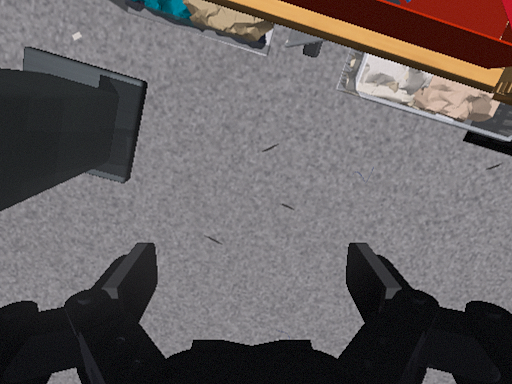

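The wrist view shows only floor and the tray edge, since the call was refused and nothing moved. I'll fill in every field on each row.

>>> drive_tool --deltas '[{"translation": [0.48, -0.21, 0.1], "twist": [0, 0, 0], "gripper": 1}, {"translation": [0.48, -0.21, 0.1], "twist": [0, 0, 0], "gripper": 1}, {"translation": [0.48, -0.21, 0.1], "twist": [0, 0, 0], "gripper": 1}, {"translation": [0.48, -0.21, 0.1], "twist": [0, 0, 0], "gripper": 1}, {"translation": [0.48, -0.21, 0.1], "twist": [0, 0, 0], "gripper": 1}, {"translation": [0.48, -0.21, 0.1], "twist": [0, 0, 0], "gripper": 1}, {"translation": [0.48, -0.21, 0.1], "twist": [0, 0, 0], "gripper": 1}, {"translation": [0.48, -0.21, 0.1], "twist": [0, 0, 0], "gripper": 1}, {"translation": [0.48, -0.21, 0.1], "twist": [0, 0, 0], "gripper": 1}, {"translation": [0.48, -0.21, 0.1], "twist": [0, 0, 0], "gripper": 1}]' --force 20

```text
time: 1.15
tool_pos: [0.3945, -0.3272, 0.345]
ee_rot: [0.99, 0.141, -0.0, 0.0]
contact_force: [0.5, -0.9, -0.4]
grip_width: -0.0002
finger_force: 0.0
```

Run:
```python
from h import *
o=r.get_obs(); s=save("wrist","pics/w2.png"); print(o["time"],o["tool_pos"]); keys(s,o)
import pickle; pickle.dump((s,o),open("w2.pkl","wb"))
```

```text
1.15 [ 0.39453104 -0.32719126  0.34495248]
[121.5 135.1] [106 121  34  30 760] [ 0.3987 -0.2084  0.03  ]
[250.2 174.4] [236 161  29  28 650] [ 0.3961 -0.3264  0.03  ]
```

View pics/w2.png

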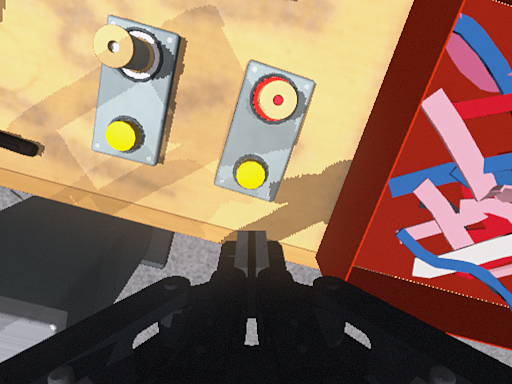

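The red key at (250,174) gives (0.396,-0.326), and the top camera gives (0.396,-0.324) at z=0.03. Two views agree on height and position, so I'm descending.

>>> drive_tool --deltas '[{"translation": [0.0035, -0.002, 0.1], "twist": [0, 0, 0], "gripper": 1}, {"translation": [0.0035, -0.002, 0.18], "twist": [0, 0, 0], "gripper": 1}, {"translation": [0.0035, -0.002, 0.22], "twist": [0, 0, 0], "gripper": 1}, {"translation": [0.0035, -0.002, 0.22], "twist": [0, 0, 0], "gripper": 1}, {"translation": [0.0035, -0.002, 0.22], "twist": [0, 0, 0], "gripper": 1}]' --force 20

```text
time: 1.7
tool_pos: [0.3965, -0.3256, 0.2134]
ee_rot: [0.99, 0.141, 0.0, 0.0]
contact_force: [0.6, -0.5, 1.2]
grip_width: 0.0
finger_force: 0.0
```

Run:
```python
from h import *
import pickle
S=pickle.load(open("s0.pkl","rb"))["top"]; s,o=pickle.load(open("w2.pkl","rb"))
def tri(a,b):
    p=wray(s,o,*b,.03); q1=p[1];d1=p[2]; q=ray(S,*a,.03); c=ray(S,*a,.5); d2=q-c; d2/=np.linalg.norm(d2)
    t=np.linalg.lstsq(np.c_[d1,-d2],q-q1,rcond=None)[0]; A=q1+t[0]*d1;B=q+t[1]*d2; return ((A+B)/2).round(4),np.linalg.norm(A-B).round(4)
print(tri((312.9,222.8),(250.2,174.4)),tri((274.8,221.1),(121.5,135.1)))
o=r.get_obs(); s=save("wrist","pics/w3.png"); print(o["tool_pos"],o["contact_force"]); keys(s,o)
```

```text
(array([ 0.3958, -0.3257,  0.0272]), np.float64(0.0018)) (array([ 0.3976, -0.2055,  0.0226]), np.float64(0.0013))
[ 0.39646714 -0.32563164  0.21338077] [ 0.62133392 -0.48625073  1.15820674]
[ 20.5 173.7] [   0  147   46   53 1941] [ 0.3986 -0.209   0.03  ]
[250.1 225.7] [227 209  49  31 622] [ 0.4035 -0.3234  0.03  ]
```

View pics/w3.png

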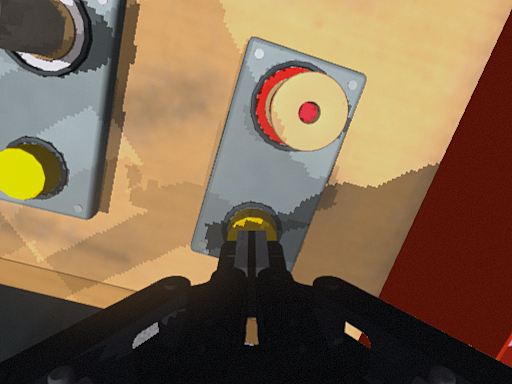

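The fingertips at (250,235) are centred over the red key, and the heights agree within a few mm. Pressing.

>>> drive_tool --deltas '[{"translation": [0, 0, 0.012], "twist": [0, 0, 0], "gripper": 1}, {"translation": [0, 0, 0.018], "twist": [0, 0, 0], "gripper": 1}, {"translation": [0, 0, 0.023], "twist": [0, 0, 0], "gripper": 1}, {"translation": [0, 0, 0.027], "twist": [0, 0, 0], "gripper": 1}, {"translation": [0, 0, 0.03], "twist": [0, 0, 0], "gripper": 1}, {"translation": [0, 0, 0.032], "twist": [0, 0, 0], "gripper": 1}, {"translation": [0, 0, 0.032], "twist": [0, 0, 0], "gripper": 1}]' --force 20

```text
time: 2.45
tool_pos: [0.397, -0.3248, 0.1936]
ee_rot: [0.99, 0.141, 0.0, 0.0]
contact_force: [2.0, -1.6, 2.3]
grip_width: 0.0
finger_force: 1.1
```

>>> drive_tool --deltas '[{"translation": [0, 0, 0.002], "twist": [0, 0, 0], "gripper": 1}, {"translation": [0, 0, 0.004], "twist": [0, 0, 0], "gripper": 1}, {"translation": [0, 0, 0.004], "twist": [0, 0, 0], "gripper": 1}]' --force 20

```text
time: 2.75
tool_pos: [0.3971, -0.3248, 0.1934]
ee_rot: [0.99, 0.141, 0.0, 0.0]
contact_force: [-1.9, 1.5, 12.9]
grip_width: 0.0003
finger_force: 6.4
```

Hard stop reached (12.9 N with no further travel). Lifting straight up, then measuring the lever grip before I pass it.

>>> drive_tool --deltas '[{"translation": [0, 0, -0.04], "twist": [0, 0, 0], "gripper": 1}, {"translation": [0, 0, -0.12], "twist": [0, 0, 0], "gripper": 1}, {"translation": [0, 0, -0.17], "twist": [0, 0, 0], "gripper": 1}, {"translation": [0, 0, -0.17], "twist": [0, 0, 0], "gripper": 1}]' --force 20

```text
time: 3.15
tool_pos: [0.3977, -0.3252, 0.2981]
ee_rot: [0.99, 0.142, 0.003, 0.003]
contact_force: [-0.7, -0.2, 0.8]
grip_width: -0.0001
finger_force: 0.0
```

Run:
```python
from h import *
import pickle
S=pickle.load(open("s0.pkl","rb"))
def tri(a,b):
    L=[]
    for n,p in(("top",a),("side",b)):
        q=ray(S[n],*p,.03); c=ray(S[n],*p,.5); L.append((q,(c-q)/np.linalg.norm(c-q)))
    (q1,d1),(q,d2)=L; t=np.linalg.lstsq(np.c_[d1,-d2],q-q1,rcond=None)[0]; A=q1+t[0]*d1;B=q+t[1]*d2; return ((A+B)/2).round(4),np.linalg.norm(A-B).round(4)
print("grip",tri((266,158),(270,125)))
o=r.get_obs(); s=save("wrist","pics/w4.png"); print(o["tool_pos"],o["contact_force"]); keys(s,o)
R=Rot.from_quat(o["ee_rot"]).as_matrix()
print("to blue hover",togo(o,(.41,-.035,.27)),"via",togo(o,(.36,-.18,.27)))
```

```text
grip (array([ 0.5316, -0.1572,  0.3813]), np.float64(0.0005))
[ 0.39768424 -0.32524906  0.29814168] [-0.65567832 -0.21575356  0.77228398]
[ 95.1 149.3] [ 78 131  35  37 977] [ 0.3984 -0.2075  0.03  ]
[248.8 191.3] [233 176  33  32 793] [ 0.399  -0.3254  0.03  ]
to blue hover [ 0.1551 -0.459   0.0442] via [ 0.0074 -0.2503  0.0451]
```

View pics/w4.png

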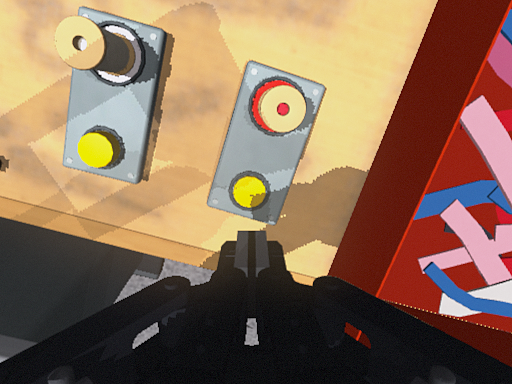

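The red key at (249,191) looks fully down, flush in its collar. The grip is at (0.53,-0.16,0.38), so I pass at x=0.36.

>>> drive_tool --deltas '[{"translation": [0.008, -0.25, 0.04], "twist": [0, 0, 0], "gripper": 1}, {"translation": [0.008, -0.25, 0.04], "twist": [0, 0, 0], "gripper": 1}, {"translation": [0.008, -0.25, 0.04], "twist": [0, 0, 0], "gripper": 1}, {"translation": [0.008, -0.25, 0.04], "twist": [0, 0, 0], "gripper": 1}, {"translation": [0.155, -0.46, 0.04], "twist": [0, 0, 0], "gripper": 1}, {"translation": [0.155, -0.46, 0.04], "twist": [0, 0, 0], "gripper": 1}, {"translation": [0.155, -0.46, 0.04], "twist": [0, 0, 0], "gripper": 1}, {"translation": [0.155, -0.46, 0.04], "twist": [0, 0, 0], "gripper": 1}, {"translation": [0.155, -0.46, 0.04], "twist": [0, 0, 0], "gripper": 1}, {"translation": [0.155, -0.46, 0.04], "twist": [0, 0, 0], "gripper": 1}]' --force 20

```text
time: 4.2
tool_pos: [0.4085, -0.0344, 0.2679]
ee_rot: [0.99, 0.141, -0.001, -0.0]
contact_force: [-0.3, 0.7, -0.2]
grip_width: 0.0001
finger_force: 0.0
```

Run:
```python
from h import *
o=r.get_obs(); s=save("wrist","pics/w5.png"); print(o["time"],o["tool_pos"],o["ee_rot"],o["contact_force"]); keys(s,o)
for p in [(.4195,-.0345,.2134)]: print(togo(o,p))
```

```text
4.2 [ 0.40849897 -0.03435879  0.2679321 ] [ 9.89985780e-01  1.41159994e-01 -1.41709408e-03 -6.64390444e-05] [-0.33196113  0.71755515 -0.22080833]
[ 99.8 135.5] [  80  115   41   42 1297] [0.4255 0.0708 0.03  ]
[255.9 187.3] [ 237  168   39   39 1147] [ 0.4203 -0.0344  0.03  ]
[471.5 277.9] [454 263  36  31 862] [ 0.3983 -0.2048  0.03  ]
[0.0178 0.0054 0.0908]
```

View pics/w5.png

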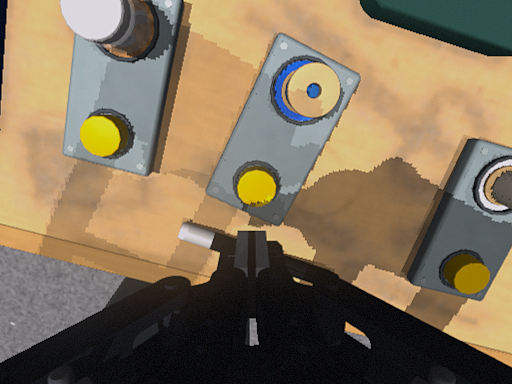

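The blue key sits at (256,187), which is (0.420,-0.034), matching the top view. Descending and pressing.

>>> drive_tool --deltas '[{"translation": [0.018, 0.005, 0.06], "twist": [0, 0, 0], "gripper": 1}, {"translation": [0.018, 0.005, 0.09], "twist": [0, 0, 0], "gripper": 1}, {"translation": [0.018, 0.005, 0.09], "twist": [0, 0, 0], "gripper": 1}, {"translation": [0.018, 0.005, 0.102], "twist": [0, 0, 0], "gripper": 1}, {"translation": [0.018, 0.005, 0.108], "twist": [0, 0, 0], "gripper": 1}, {"translation": [0.018, 0.005, 0.113], "twist": [0, 0, 0], "gripper": 1}, {"translation": [0.018, 0.005, 0.117], "twist": [0, 0, 0], "gripper": 1}, {"translation": [0.018, 0.005, 0.12], "twist": [0, 0, 0], "gripper": 1}, {"translation": [0.018, 0.005, 0.123], "twist": [0, 0, 0], "gripper": 1}, {"translation": [0.018, 0.005, 0.125], "twist": [0, 0, 0], "gripper": 1}]' --force 20

```text
time: 5.25
tool_pos: [0.4204, -0.0336, 0.1945]
ee_rot: [0.99, 0.141, 0.001, 0.0]
contact_force: [0.4, -1.9, 2.5]
grip_width: 0.0002
finger_force: 1.2
```

>>> drive_tool --deltas '[{"translation": [0, 0, 0.002], "twist": [0, 0, 0], "gripper": 1}, {"translation": [0, 0, 0.004], "twist": [0, 0, 0], "gripper": 1}, {"translation": [0, 0, 0.005], "twist": [0, 0, 0], "gripper": 1}, {"translation": [0, 0, 0.005], "twist": [0, 0, 0], "gripper": 1}]' --force 20

```text
time: 5.65
tool_pos: [0.4206, -0.0336, 0.1933]
ee_rot: [0.99, 0.142, 0.001, 0.0]
contact_force: [-4.7, -0.5, 13.9]
grip_width: -0.0
finger_force: 7.3
```

Blue is at its hard stop (13.9 N). Lifting and moving to the white reel's key.

>>> drive_tool --deltas '[{"translation": [0, 0, -0.05], "twist": [0, 0, 0], "gripper": 1}, {"translation": [0, 0, -0.12], "twist": [0, 0, 0], "gripper": 1}, {"translation": [-0.14, 0.126, -0.13], "twist": [0, 0, 0], "gripper": 1}, {"translation": [-0.14, 0.126, -0.13], "twist": [0, 0, 0], "gripper": 1}, {"translation": [-0.14, 0.126, -0.13], "twist": [0, 0, 0], "gripper": 1}, {"translation": [-0.116, 0.265, -0.13], "twist": [0, 0, 0], "gripper": 1}, {"translation": [-0.116, 0.265, -0.13], "twist": [0, 0, 0], "gripper": 1}, {"translation": [-0.116, 0.265, -0.13], "twist": [0, 0, 0], "gripper": 1}, {"translation": [-0.116, 0.265, -0.13], "twist": [0, 0, 0], "gripper": 1}]' --force 20

```text
time: 6.55
tool_pos: [0.3977, -0.2057, 0.2682]
ee_rot: [0.99, 0.141, -0.001, -0.001]
contact_force: [-0.6, 0.5, -0.7]
grip_width: -0.0003
finger_force: 0.0
```

Run:
```python
from h import *
o=r.get_obs(); s=save("wrist","pics/w6.png"); print(o["time"],o["tool_pos"],o["ee_rot"],o["contact_force"]); keys(s,o)
for p in [(.398,-.206,.2134)]: print(togo(o,p))
```

```text
6.55 [ 0.39768565 -0.20568976  0.26819415] [ 9.90023676e-01  1.40893699e-01 -6.57578190e-04 -1.28636997e-03] [-0.61875026  0.5242667  -0.74418245]
[13.9 99.6] [   0   78   32   42 1100] [ 0.422  -0.0452  0.03  ]
[252.7 202.7] [ 234  185   38   37 1049] [ 0.3986 -0.2062  0.03  ]
[406.5 244.2] [389 228  36  33 900] [ 0.3993 -0.3189  0.03  ]
[0.0004 0.0009 0.0913]
```

View pics/w6.png

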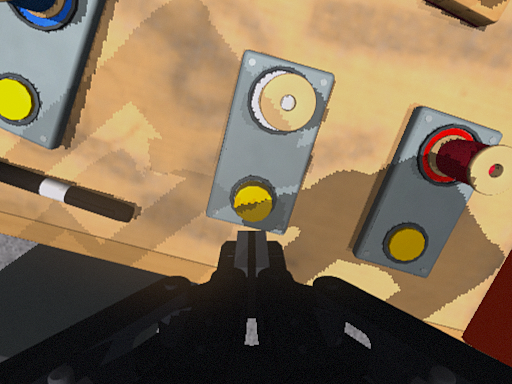

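The white key at (253,203) is directly below, at (0.398,-0.206); blue and red are down at the sides. Pressing.

>>> drive_tool --deltas '[{"translation": [0, 0, 0.06], "twist": [0, 0, 0], "gripper": 1}, {"translation": [0, 0, 0.09], "twist": [0, 0, 0], "gripper": 1}, {"translation": [0, 0, 0.09], "twist": [0, 0, 0], "gripper": 1}, {"translation": [0, 0, 0.102], "twist": [0, 0, 0], "gripper": 1}, {"translation": [0, 0, 0.108], "twist": [0, 0, 0], "gripper": 1}, {"translation": [0, 0, 0.113], "twist": [0, 0, 0], "gripper": 1}, {"translation": [0, 0, 0.117], "twist": [0, 0, 0], "gripper": 1}, {"translation": [0, 0, 0.12], "twist": [0, 0, 0], "gripper": 1}, {"translation": [0, 0, 0.123], "twist": [0, 0, 0], "gripper": 1}, {"translation": [0, 0, 0.125], "twist": [0, 0, 0], "gripper": 1}]' --force 20

```text
time: 7.6
tool_pos: [0.3981, -0.2057, 0.1944]
ee_rot: [0.99, 0.141, 0.001, 0.0]
contact_force: [0.8, 1.7, 2.5]
grip_width: 0.0004
finger_force: 1.2
```

>>> drive_tool --deltas '[{"translation": [0, 0, 0.002], "twist": [0, 0, 0], "gripper": 1}, {"translation": [0, 0, 0.004], "twist": [0, 0, 0], "gripper": 1}, {"translation": [0, 0, 0.005], "twist": [0, 0, 0], "gripper": 1}, {"translation": [0, 0, 0.005], "twist": [0, 0, 0], "gripper": 1}]' --force 20

```text
time: 8.0
tool_pos: [0.3982, -0.2058, 0.1933]
ee_rot: [0.99, 0.141, 0.0, 0.0]
contact_force: [-3.9, 3.9, 14.7]
grip_width: 0.0001
finger_force: 7.1
```

>>> drive_tool --deltas '[{"translation": [0, 0, -0.05], "twist": [0, 0, 0], "gripper": 1}, {"translation": [0, 0, -0.12], "twist": [0, 0, 0], "gripper": 1}, {"translation": [-0.1, 0, -0.15], "twist": [0, 0, 0], "gripper": 1}, {"translation": [-0.1, 0, -0.15], "twist": [0, 0, 0], "gripper": 1}, {"translation": [-0.1, 0, -0.15], "twist": [0, 0, 0], "gripper": 1}]' --force 20

```text
time: 8.5
tool_pos: [0.339, -0.2229, 0.2813]
ee_rot: [0.99, 0.14, 0.0, 0.001]
contact_force: [0.0, -0.4, -0.7]
grip_width: -0.0
finger_force: 0.0
```

Run:
```python
from h import *
o=r.get_obs(); print(o["time"],o["tool_pos"],o["contact_force"]); save("wrist","pics/w7.png"); s=save("side","pics/s7.png")
a=cv2.imread("pics/side0.png")[205:355,170:300]; b=s["img"][205:355,170:300]
cv2.imwrite("pics/fin.png",cv2.resize(np.hstack([a,b]),None,fx=3,fy=3,interpolation=cv2.INTER_CUBIC))
```

```text
8.5 [ 0.33903608 -0.22291323  0.28131313] [ 0.01679962 -0.4262739  -0.72376656]
```

View pics/fin.png

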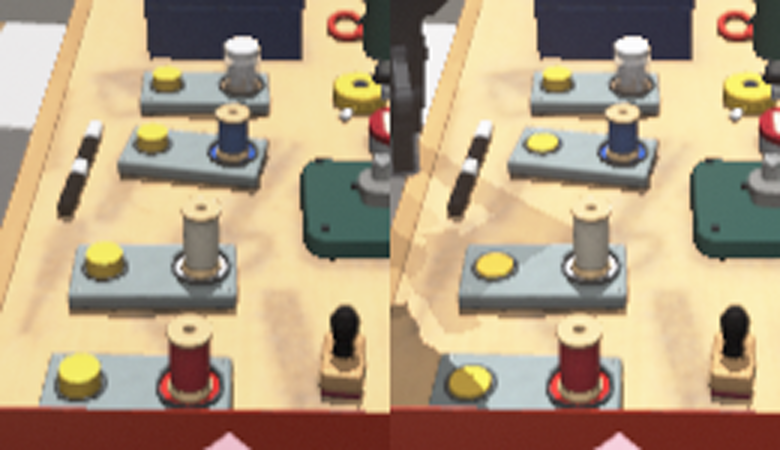

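Before and after side by side: the red, white and blue keys are down, the jar's key at (555,78) is still up, and nothing else has moved.

```bash
python3 -c "
from cell import r
print(r.finish_job())"
```

```text
the job is handed in; nothing more can be done
None
```

The red, blue and white reel keys were pressed to their stops in that order, the jar's key is still up, nothing else visibly moved, and the job was handed in at about 8.5 s.

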